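# Set up the counter menu stand: seat the clip, set the leg, shut the cam and hold

### The arm

A 6-joint arm with a two-finger parallel gripper is mounted at the origin on the work surface. World frame = base frame: x ahead of the robot, y to its left, z up, the work surface at z = 0. Lengths are in m, angles in rad, forces in N, time in s.
With the tool pointing down it reaches from about 0.425 to 0.95 m from the base axis. Payload 3.5 kg.
Tool frame: the origin (TCP) lies midway between the tips of the shut fingers; the grasp point (between the pads) lies 19 mm behind it; x points along the fingers, y is the direction in which the jaws open and shut, and the axes are right-handed (so a half turn about x gives the same grasp; the last joint's range is limited). The gripper opens to 85 mm and grips with 20 to 120 N. Pads are 22 mm wide; open, the fingers measure 114 mm over their backs; the gripper's body (76 mm by 85 mm) begins 54 mm behind the grasp point. The pads swing forward as they close: fully open they stand 13 mm farther back than shut.
Start: joints at [1.011, 0.286, 1.577, -0, 1.279, -0.15], TCP at [0.269, 0.619, 0.231] pointing down, gripper open.
Joint ranges: [-2.77, 2.77], [-0.9, 2.22], [0.21, 2.48], [-1.53, 4.67], [0.24, 2.81], [-2.84, 2.84]. Speed limits (rad/s): [2.79, 2.79, 3.14, 3.14, 3.14, 3.14].

### API

Orientations are given as a unit quaternion [x, y, z, w].
In Python, from plant import sensors, optics, ctrl gives the robot as it stands.
- The arm moves only by the tool arm_command, never from a script. Its argument "increments" is a list that holds one entry, the list of rows, each a list of 4 numbers: the shift along the tool's x, y, z in cm, then the turn about the tool's x in rad. A call has 1 to 20 rows; each row shifts and turns the commanded pose from where the row before left it, along the tool's axes as they then stand; what a row does not reach is not made up. A row lasts 1/8 s, in which the tool goes at most 62.5 mm and 10.7 degrees, less where a joint would pass 70% of its speed; a pose out of reach is approached as far as the arm can. A call with a gripper value outside its range is refused whole. "grip" is the finger opening in cm, from 0 to 8.54, set as the call begins (left out, the last holds). The fingers move at their own pace and stop on an object; "grip_force" is the grip in N (left out, the last holds). Time passes only in rows, so rows that do not move let the fingers close. It gives the time, the measured TCP pose, the force and the opening at its end, in the units of the state.
- sensors.get_state(): the state, without advancing time (a new reading comes with each control period).
- optics.read_camera(name): name is "scene" or "top" or "wrist"; returns the picture (420x560x3 uint8, blue, green, red); there is no depth.
- optics.camera_model(name): a dict with "camera_matrix" (3x3 intrinsics, pixels), "world_from_camera" (4x4, takes a point from camera to world coordinates); the wrist camera has in their place "mount" (4x4, takes a point from camera to tool coordinates, whose origin is the TCP and whose axes are the tool frame's). Camera axes: x right, y up, looking along -z (the intrinsics and any distortion apply to the point x, -y, -z); pixel columns grow to the right and rows downward; lengths in m; the calibration is good to about 2 mm. A picture is of the moment at which its call begins: read the wrist's pose just before it. camera_model takes no time and is no camera call.
- ctrl.sign_off(): hands the job in, once; it reports no verdict.
Trained networks look in the newest picture that a camera, given by its name, has taken for a name from the list of things; names that differ only in an ending like _2 or _b are one class to them, and where a whole thing is asked for, a point or a joint stands for the part that bears it (a point fixed in the world has none). Each returns a list of dicts, best first, with "conf" (0 to 1); they miss things now and then, are a little off and sometimes report something else, mostly with a low value. They report only what shows in the picture. A call takes as long as a camera call.
- optics.boxes_of(camera, query): "at" ([row, column] in pixels, amid what is visible of it).
- optics.place_of(camera, query): "at" ([row, column] in pixels: a listed point, or the origin of a listed thing).
The state is a dict: "time": time; "qpos": joint angles; "dq": joint speeds; "joint_efforts": joint torques, N m; "eef_pos": TCP position; "tcp_rot": TCP orientation; "contact_force": force on the tool from outside, world axes, zero at the start; "wrist_torque": the same for the moment, N m; "opening": opening from 0.0 (shut) to 1.0 (fully open).
Only numpy, scipy, OpenCV 4.12 (cv2) and the standard library are available. Lean on these libraries where they do the work, as an engineer would, in place of code of your own. Each camera call takes 0.05 s, during which the arm holds its last target.

### The job

Press the orange menu clip down flush into the recess of the menu stand's hub with a firm push. Then pull the stand's sprung leg out until its black T-shaped end plate stands over the red mark and, while you hold it there, squeeze the orange cam lever shut against the leg (not before the leg is at the mark). Finish while still holding the leg at the mark with lever and leg squeezed between the fingers, because I still have to pin the cam; leave the red mark and the other things on the counter where they are.

Things in the scene. Friction and masses are not known exactly. Their poses are not given: they have to be found in the camera images.
- recess (a point): Centre of the recess mouth, in the middle of the top of the menu stand's aluminium hub (90 x 90 mm, top 50 mm above the counter). The recess is 34 mm (x) by 50 mm (y), 18 mm deep, flat floor. Axes are the stand's: z up, y from the hub towards the leg, the way the leg is pulled out, x across. A grey sleeve 36 mm wide, up to 38 mm high, runs from the hub to y = 75 mm.
- insert_center (a point): Centre of the loose menu clip, 27.5 mm above its underside. Clip, 80 to 140 g, upright, 55 mm tall: orange plug 28 (x) by 44 (y) by 18 mm high, above it a steel card clip 14 mm thick (x), 36 mm (y), 37 mm high. Axes are the clip's. It fits the recess with its y along the stand's y, either way round; seated, the plug's top is level with the hub's top and this point 9.5 mm above the recess mouth.
- insert: The same menu clip; its origin is the centre of the underside.
- stand: The menu stand, fixed to the counter; origin at counter height under the middle of the hub, axes as for the recess. Its pale wooden base plate is 136 mm wide (x), 10 mm high and runs from y = -60 to +285 mm.
- leg_grip (a point): Centre of the grey grip block near the end of the leg, 45 mm above the counter, at stand x = 0, y = 140 mm + joint leg; axes as the stand's. The block reaches from 30 mm on the hub side of this point to 22 mm beyond it, 14 to 64 mm above the counter. With the rubber pad (-x side) and the lever shut (+x side) it is 32 mm wide, 16 mm to each side.
- end_plate (a point): Middle of the top edge, with a white line, of the leg's black T-shaped end plate: 110 mm wide (x), 8 mm thick (y), 20 to 64 mm above the counter. It lies 26 mm beyond leg_grip in y; its inner face, 22 mm beyond leg_grip, can be pushed outwards with two open fingers standing either side of the grip block. It must stand over the red mark.
- mark_line (a point): Red strip across the base plate, 6 mm wide in y, with red tabs at both ends, up to 16 mm above the counter: the length mark. Its y centre line is where the middle of the end plate must stand. Axes as the stand's.
- leg (a joint): How far the leg is pulled out (m, 0 in, 0.095 at the stop). A spring pulls it back in with 4 to 8 N (friction 1 N); it goes back if let go, even with the cam shut (the cam is not pinned yet).
- mark (a joint): Where the red mark sits (m): the leg is at the mark when joint leg equals this value (0.035 to 0.075). Friction-held, not to be moved.
- cam (a joint): Cam lever angle (rad): 0 shut flat against the leg, starts 0.26 to 0.34 open. Stays where it is left; it takes about 4 N at its tip to swing it.
- lever_tip (a point): Free end of the orange cam lever, 45 mm above the counter: a plate 4 mm thick, 45 mm long, 34 mm high on the block's +x side, hinged (upright axis) at its hub end, 27 mm hubward of leg_grip; its free end is 18 mm beyond leg_grip. Open, its outer face is at most 32 mm to +x of the leg's middle line; pushed to -x, it shuts.
- leg_pad (a point): Middle of the outer face of the fixed black rubber pad on the -x side of the grip block, opposite the lever, 46 x 34 mm; 16 mm from the leg's middle line, 45 mm above the counter.
- small_jar: Bystander: small amber glass jar with a yellow cap, 60 mm across, 70 mm tall; origin at the centre of its underside.
- espresso_cup: Bystander: white china cup, 60 mm across, 60 mm tall; origin at the centre of its underside.
- fruit_jar: Bystander: large amber fruit jar with a yellow cap, 92 mm across, 120 mm tall; origin at the centre of its underside.
- milk_jug: Bystander: steel milk jug with a handle, 84 mm across, 100 mm tall; origin at the centre of its underside.
- drink_cup: Bystander: clear plastic cup, 84 mm across, 120 mm tall; origin at the centre of its underside.

How it is judged:
On the way, in this order (a step that is already met when the one before it is completed fails the run):
1. the menu clip is flush in the recess and pressed down (z of insert_center in the frame of recess between 0.004 and 0.0115 m and horizontal distance between insert_center and recess below 0.006 m and angle between the y axis of insert_center and the y axis of recess, either way round below 0.17 rad and angle between insert_center's own z axis and vertical below 0.08 rad and contact force between insert and stand above 4 N), for 0.1 s.
2. the leg is held at the red mark, the cam lever still open (y of end_plate in the frame of mark_line between -0.006 and 0.006 m and value of joint cam above 0.2 rad), for 0.2 s.
3. the cam lever is shut by the fingers, the leg at the mark (y of end_plate in the frame of mark_line between -0.006 and 0.006 m and value of joint cam below 0.05 rad and contact force between the fingers and cam_c1 above 3 N and contact force between the fingers and leg_c3 above 3 N), for 0.3 s.
At the end, for the whole second after the job is handed in: Clip flush in the recess (within 2 mm in height, 6 mm of centre, upright); middle of the end plate within 6 mm of the red mark; cam lever within 0.05 rad of shut; fingers press lever and rubber pad with over 3 N each, at rest. The program ends holding (all of step 3 and z of insert_center in the frame of recess between 0.004 and 0.0115 m and horizontal distance between insert_center and recess below 0.006 m and angle between the y axis of insert_center and the y axis of recess, either way round below 0.17 rad and angle between insert_center's own z axis and vertical below 0.08 rad and velocity of joint leg between -0.02 and 0.02 m/s); the arm keeps its last pose, push and grip.
It fails at once if the cam lever is closed to half or less while the leg is more than 9 mm from the mark (value of joint cam below 0.15 rad and not (y of end_plate in the frame of mark_line between -0.009 and 0.009 m)).
It fails at once if the red mark is pushed along (distance of mark_line from where it was at the start of the episode above 0.005 m).
It fails at once if another thing on the counter is shifted or tipped (distance of any of small_jar, espresso_cup, fruit_jar, milk_jug, drink_cup from where it was at the start of the episode above 0.03 m or angle between any of small_jar, espresso_cup, fruit_jar, milk_jug, drink_cup's own z axis and vertical above 0.4 rad).
It also fails if it takes over 48 s, if anything falls off the work surface, if the arm or the gripper's body presses on something with over 40 N, if the wrist force passes 120 N, or if a joint passes its speed limit or range.

## Working session

There is one attempt and no reset: what is moved stays moved. The work goes in short steps, Python scripts to look and compute and a tool call to move; the robot and the scene stay as the last step left them, time stands still between calls to the robot, and variables do not carry over. Pictures are saved under pics/ and viewed, and the job is handed in when it is done.

Besides the shell and the picture viewer there is one more tool, called as name([rows], argument=value, ...), one row to a line, values as JSON. arm_command: Moves the arm, as the interface text tells. Its arguments: {"type":"object","properties":{"increments":{"type":"array","items":{"type":"array","items":{"type":"array","items":{"type":"number"}}}},"grip":{"type":"number"},"grip_force":{"type":"number"}},"required":["increments"]}

```bash
ls; mkdir -p pics; python3 - <<'E'
from plant import sensors, optics, ctrl
import cv2, numpy as np
s=sensors.get_state(); print(s)
for n in ("scene","top","wrist"):
    im=optics.read_camera(n); cv2.imwrite(f"pics/{n}0.png",im)
    m=optics.camera_model(n); print(n,{k:np.round(np.array(v),4).tolist() if not isinstance(v,str) else v for k,v in m.items()})
E
```

```text
pics
{'time': 0.0, 'qpos': array([ 1.01100994e+00,  2.87170996e-01,  1.57819620e+00, -1.46659759e-05,
        1.27857713e+00, -1.49999900e-01]), 'dq': array([ 0.00039694,  0.00122873,  0.00042658,  0.00052579,  0.00073976,
       -0.0006117 ]), 'joint_efforts': array([ 4.92517793e-04, -4.05975151e+01, -2.92631328e+01, -1.26004193e-04,
        5.79469561e-03, -1.78698400e-05]), 'eef_pos': array([0.26855064, 0.61855868, 0.22993322]), 'tcp_rot': array([ 0.14308689,  0.69260011, -0.1446496 ,  0.69203159]), 'contact_force': array([0.50338347, 0.44237958, 0.00531741]), 'wrist_torque': array([-0.08522585,  0.00074343,  0.02313961]), 'opening': 1.003799815428968}
scene {'camera_matrix': [[424.6499, 0.0, 275.1743], [0.0, 424.6499, 208.1947], [0.0, 0.0, 1.0]], 'world_from_camera': [[0.6779, -0.5257, 0.514, 1.2085], [0.7351, 0.4947, -0.4636, -0.5616], [-0.0106, 0.6921, 0.7218, 0.9384], [0.0, 0.0, 0.0, 1.0]]}
top {'camera_matrix': [[518.2008, 0.0, 278.1625], [0.0, 518.2008, 211.5292], [0.0, 0.0, 1.0]], 'world_from_camera': [[-0.0104, 0.9906, -0.1365, 0.3801], [-0.9999, -0.0105, 0.0003, 0.0235], [-0.0011, 0.1365, 0.9906, 1.506], [0.0, 0.0, 0.0, 1.0]]}
wrist {'camera_matrix': [[294.8345, 0.0, 283.2936], [0.0, 294.8345, 208.4376], [0.0, 0.0, 1.0]], 'mount': [[-0.0009, 0.3156, -0.9489, -0.142], [1.0, 0.0004, -0.0008, -0.0006], [0.0001, -0.9489, -0.3156, -0.0806], [0.0, 0.0, 0.0, 1.0]]}
```

View pics/scene0.png

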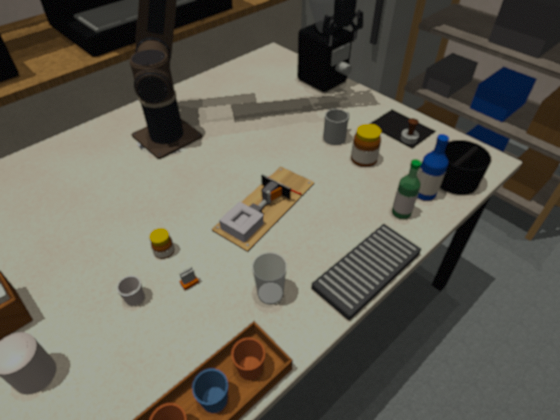

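View pics/top0.png

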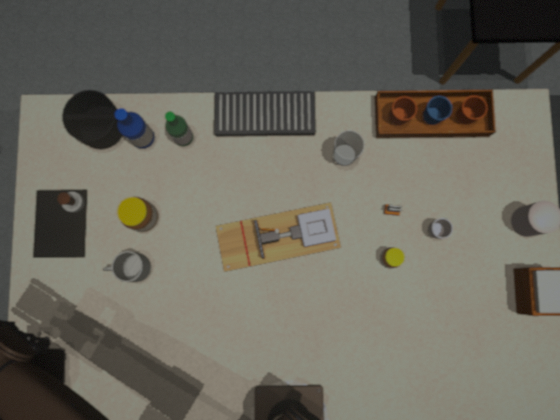

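View pics/wrist0.png

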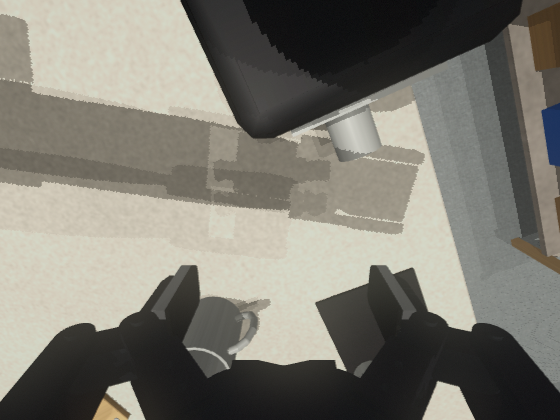

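```bash
cat > h.py <<'E'
import numpy as np, cv2
from scipy.spatial.transform import Rotation as R
from plant import sensors, optics, ctrl
def T_of(name):
    m=optics.camera_model(name)
    K=np.array(m["camera_matrix"])
    if "world_from_camera" in m: W=np.array(m["world_from_camera"])
    else:
        s=sensors.get_state(); W=np.eye(4); W[:3,:3]=R.from_quat(s["tcp_rot"]).as_matrix(); W[:3,3]=s["eef_pos"]; W=W@np.array(m["mount"])
    return K,W
def ray(rc,K,W):
    d=np.array([(rc[1]-K[0,2])/K[0,0], -(rc[0]-K[1,2])/K[1,1], -1.0])
    return W[:3,3], W[:3,:3]@d
def at_z(rc,z,K,W):
    o,d=ray(rc,K,W); return o+d*(z-o[2])/d[2]
def proj(p,K,W):
    c=np.linalg.inv(W)@np.append(p,1); u=K[0,0]*c[0]/-c[2]+K[0,2]; v=K[1,1]*-c[1]/-c[2]+K[1,2]; return [v,u]
E
python3 - <<'E'
from h import *
Z={"recess":.05,"insert_center":.0275,"leg_grip":.045,"end_plate":.064,"mark_line":.016,"lever_tip":.045,"leg_pad":.045,"stand":0}
print([k for k in optics.camera_model("top") ])
for cam in ("top","scene"):
    optics.read_camera(cam); K,W=T_of(cam)
    for n,z in Z.items():
        for r in optics.place_of(cam,n)[:2]:
            print(cam,n,round(r["conf"],2),np.round(r["at"],1),np.round(at_z(r["at"],z,K,W),4))
print(sensors.get_state()["time"])
E
```

```text
['camera_matrix', 'world_from_camera']
top recess 0.83 [229.2 317.4] [ 0.5293 -0.0872  0.05  ]
top insert_center 0.71 [228.2 431.8] [ 0.531  -0.4169  0.0275]
top insert_center 0.46 [211.1 391.3] [ 0.5817 -0.3028  0.0275]
top leg_grip 0.78 [239.  271.3] [0.5033 0.0432 0.045 ]
top leg_grip 0.71 [226.5 317.5] [ 0.5375 -0.0881  0.045 ]
top end_plate 0.88 [233.8 260.1] [0.5166 0.0741 0.064 ]
top mark_line 0.55 [245.  243.4] [0.4893 0.124  0.016 ]
top lever_tip 0.39 [231.2 259.6] [0.5258 0.0761 0.045 ]
top leg_pad 0.95 [243.  269.3] [0.4921 0.0489 0.045 ]
top stand 0.81 [228.3 315.4] [ 0.5371 -0.0853  0.    ]
top stand 0.61 [268.5 134.7] [0.4258 0.4394 0.    ]
scene recess 0.98 [216.6 242.5] [ 0.5366 -0.0813  0.05  ]
scene insert_center 0.8 [273.6 187. ] [ 0.576  -0.3028  0.0275]
scene leg_grip 0.66 [190.1 269.5] [0.5046 0.0513 0.045 ]
scene end_plate 0.72 [178.9 274.1] [0.4925 0.0816 0.064 ]
scene end_plate 0.67 [158.4 358.5] [0.6064 0.3442 0.064 ]
scene lever_tip 0.41 [191.6 280.2] [0.5316 0.0704 0.045 ]
scene leg_pad 0.93 [190.8 267.2] [0.502  0.0441 0.045 ]
scene stand 0.65 [226.2 241.8] [ 0.527  -0.0803  0.    ]
1.05
```

```bash
python3 - <<'E'
from h import *
a=cv2.imread("pics/top0.png"); c=a[180:290,200:430]; cv2.imwrite("pics/c1.png",cv2.resize(c,None,fx=3.4,fy=3.4,interpolation=cv2.INTER_CUBIC))
a=cv2.imread("pics/scene0.png"); c=a[150:310,160:330]; cv2.imwrite("pics/c2.png",cv2.resize(c,None,fx=3.5,fy=3.5,interpolation=cv2.INTER_CUBIC))
# base plate mask in top
im=cv2.imread("pics/top0.png"); hsv=cv2.cvtColor(im,cv2.COLOR_BGR2HSV)
m=((hsv[...,0]>8)&(hsv[...,0]<24)&(hsv[...,1]>90)).astype(np.uint8); m[:190]=0;m[280:]=0;m[:,:205]=0;m[:,350:]=0
cv2.imwrite("pics/m.png",m*255)
p=np.argwhere(m)[:,::-1].astype(np.float32); r=cv2.minAreaRect(p); b=cv2.boxPoints(r); K,W=T_of("top")
w=np.array([at_z([q[1],q[0]],.01,K,W) for q in b]); print(b,w.round(4),[np.linalg.norm(w[i]-w[i-1]).round(4) for i in range(4)])
E
```

```text
[[215.1295  225.91457]
 [330.58844 202.14363]
 [339.8075  246.92204]
 [224.34857 270.693  ]] [[ 0.5461  0.2064  0.01  ]
 [ 0.6124 -0.1304  0.01  ]
 [ 0.4813 -0.1539  0.01  ]
 [ 0.4166  0.1792  0.01  ]] [np.float64(0.1323), np.float64(0.3433), np.float64(0.1331), np.float64(0.3393)]
```

View pics/c1.png

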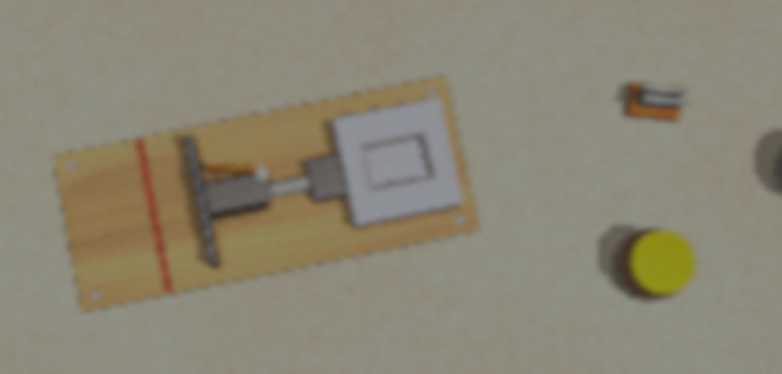

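View pics/c2.png

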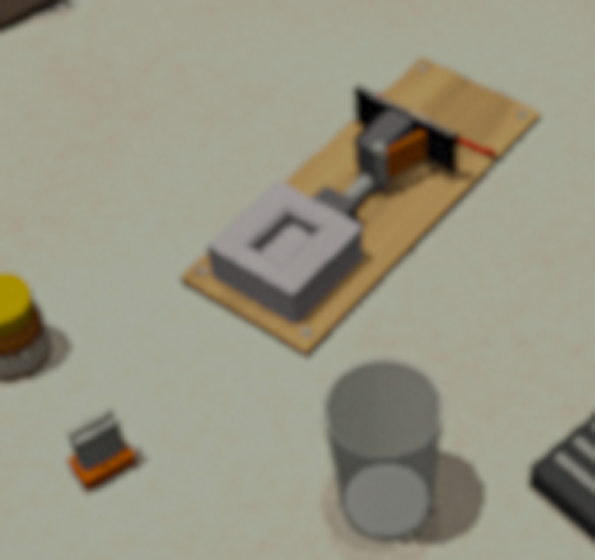

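```bash
cat >> h.py <<'E'
def tool():
    s=sensors.get_state(); return np.array(s["eef_pos"]),R.from_quat(s["tcp_rot"]).as_matrix(),s
def plan(target,jaw_yaw=None):
    p,M,s=tool()
    print("t",round(s["time"],2),"tcp",p.round(4),"open",round(s["opening"],3),"F",np.round(s["contact_force"],2),"q",np.round(s["qpos"],2))
    y=M[:,1]; cur=np.arctan2(y[1],y[0]); print("jaw yaw",round(cur,4),"xaxis",M[:,0].round(4))
    if jaw_yaw is not None:
        d=(jaw_yaw-cur+np.pi/2)%np.pi-np.pi/2   # yaw about world z; tool x down => turn=-d
        print("turn about tool x:",round(-d,4))
        M2=R.from_rotvec([0,0,d]).as_matrix()@M
        print("shift cm after turn:",(100*M2.T@(np.array(target)-p)).round(2))
    print("shift cm now:",(100*M.T@(np.array(target)-p)).round(2))
E
python3 - <<'E'
from h import *
plan([0.575,-0.25,0.24],-0.16)
plan([0.46,0.12,0.30],-0.16)
E
```

```text
t 1.05 tcp [0.2689 0.6191 0.2313] open 1.001 F [-0.72  0.3   0.14] q [ 1.01  0.29  1.58 -0.    1.28 -0.15]
jaw yaw 1.161 xaxis [ 0. -0. -1.]
turn about tool x: 1.321
shift cm after turn: [-0.87 44.06 80.92]
shift cm now: [ -0.86 -67.52  62.7 ]
t 1.05 tcp [0.2689 0.6191 0.2313] open 1.001 F [-0.72  0.3   0.14] q [ 1.01  0.29  1.58 -0.    1.28 -0.15]
jaw yaw 1.161 xaxis [ 0. -0. -1.]
turn about tool x: 1.321
shift cm after turn: [-6.87 26.82 46.23]
shift cm now: [ -6.87 -38.16  37.41]
```

arm_command([
  [[-0.2,0,0,0.165],[-0.2,0,0,0.165],[-0.2,0,0,0.165],[-0.3,0,0,0.165],[0,0,0,0.165],[0,0,0,0.165],[0,0,0,0.165],[0,0,0,0.165],[0,2.8,5.2,0],[0,2.8,5.2,0],[0,2.8,5.2,0],[0,2.8,5.2,0],[0,2.8,5.2,0],[0,2.8,5.2,0],[0,2.8,5.2,0],[0,2.8,5.2,0],[0,2.8,5.2,0],[0,2.8,5.2,0],[0,2.8,5.2,0],[0,2.8,5.2,0]],
])

```text
time: 3.55
eef_pos: [0.5023, -0.0522, 0.2408]
tcp_rot: [0.539, 0.458, -0.538, 0.459]
contact_force: [1.0, 0.5, -0.5]
opening: 1.002
```

```bash
python3 - <<'E'
from h import *
K,W=T_of("wrist"); im=optics.read_camera("wrist"); cv2.imwrite("pics/w1.png",im); np.save("w1.npy",W)
for n,z in {"recess":.05,"insert_center":.0275,"leg_grip":.045,"end_plate":.064,"mark_line":.016}.items():
    for r in optics.place_of("wrist",n)[:2]:
        print(n,round(r["conf"],2),np.round(r["at"],1),np.round(at_z(r["at"],z,K,W),4))
plan([0.575,-0.25,0.24],-0.16)
E
```

```text
recess 0.92 [207.1 310.4] [ 0.5302 -0.0853  0.05  ]
insert_center 0.86 [339.2 367.3] [ 0.5879 -0.3118  0.0275]
leg_grip 0.67 [ 88.9 275.2] [0.5107 0.0502 0.045 ]
end_plate 0.92 [ 55.7 259.5] [0.5009 0.0809 0.064 ]
mark_line 0.87 [ 26.1 251.2] [0.4951 0.1188 0.016 ]
t 3.85 tcp [ 0.5015 -0.0494  0.2402] open 1.0 F [ 0.26  0.27 -0.25] q [-0.3  -0.1   1.98  0.    1.27 -0.14]
jaw yaw -0.1584 xaxis [-4.e-04  5.e-04 -1.e+00]
turn about tool x: 0.0016
shift cm after turn: [1.000e-02 1.045e+01 1.863e+01]
shift cm now: [1.000e-02 1.042e+01 1.865e+01]
```

View pics/w1.png

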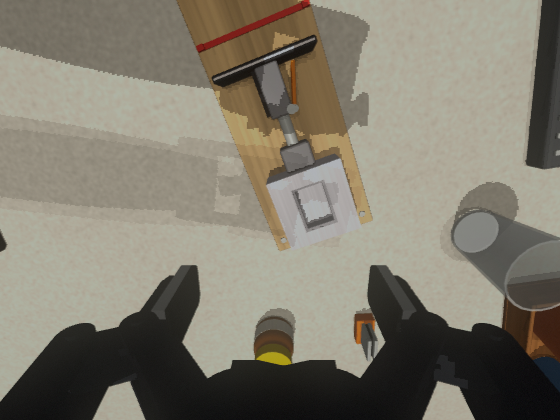

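```bash
python3 - <<'E'
from h import *
a=cv2.imread("pics/w1.png"); c=a[140:260,230:390]; cv2.imwrite("pics/c3.png",cv2.resize(c,None,fx=5,fy=5,interpolation=cv2.INTER_CUBIC))
c=a[0:120,180:340]; cv2.imwrite("pics/c4.png",cv2.resize(c,None,fx=5,fy=5,interpolation=cv2.INTER_CUBIC))
c=a[290:380,320:420]; cv2.imwrite("pics/c5.png",cv2.resize(c,None,fx=6,fy=6,interpolation=cv2.INTER_CUBIC))
E
```

```text
(no output)
```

View pics/c3.png

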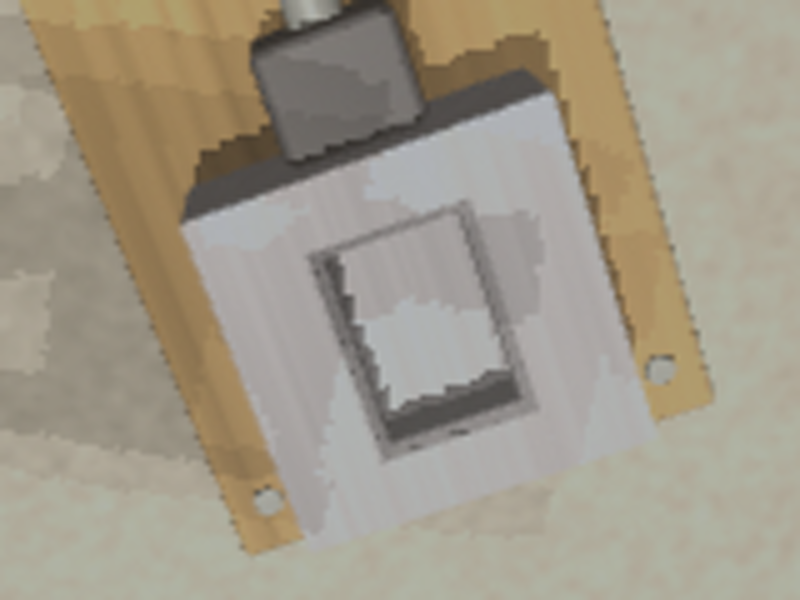

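View pics/c4.png

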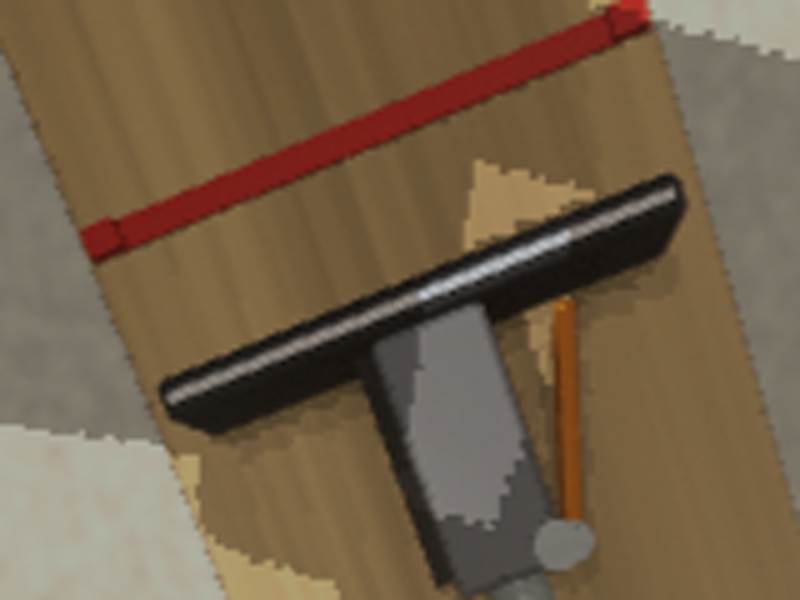

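View pics/c5.png

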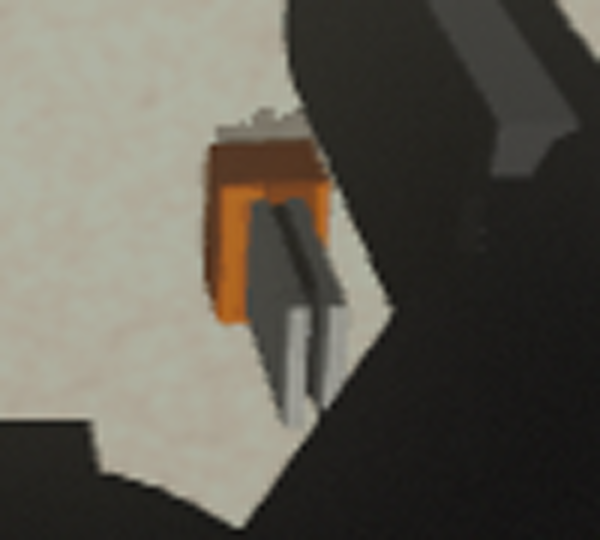

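```bash
python3 - <<'E'
from h import *
K,_=T_of("wrist"); W=np.load("w1.npy")
def P(l,f,ox,oy,z): return np.array([at_z([y/f+oy,x/f+ox],z,K,W) for x,y in l])
h=P([(183,225),(555,95),(655,435),(305,548)],5,230,140,.05); print(h.round(4),h.mean(0),[np.linalg.norm(h[i]-h[i-1]).round(4) for i in range(4)])
r=P([(312,257),(467,203),(535,405),(388,458)],5,230,140,.05); print(r.mean(0),[np.linalg.norm(r[i]-r[i-1]).round(4) for i in range(4)])
d=(h[0]+h[1])-(h[2]+h[3]); print("stand yaw",np.arctan2(-d[0],d[1])); d=(r[0]+r[1])-(r[2]+r[3]); print(np.arctan2(-d[0],d[1]))
e=P([(168,398),(675,190)],5,180,0,.064); print("endplate",e,e.mean(0),np.linalg.norm(e[0]-e[1]),np.arctan2(e[1,1]-e[0,1],e[1,0]-e[0,0]))
m=P([(113,238),(618,26)],5,180,0,.012); print("mark",m,m.mean(0),np.linalg.norm(m[0]-m[1]))
g=P([(428,322),(485,310)],5,180,0,.064);print("block",g)
for t in (.18,.2):
    y=np.array([-np.sin(t),np.cos(t)]); print([((q-h.mean(0))[:2]@y).round(4) for q in (e.mean(0),m.mean(0))])
c=P([(218,183),(328,180),(218,322)],6,320,290,.018); print("plug",c,(c[1]+c[2])/2,np.linalg.norm(c[0]-c[1]),np.linalg.norm(c[0]-c[2]))
d=c[0]-c[2];print(np.arctan2(-d[0],d[1])); print(W[:3,3])
E
```

```text
[[ 0.4836 -0.0505  0.05  ]
 [ 0.5717 -0.0343  0.05  ]
 [ 0.5876 -0.1204  0.05  ]
 [ 0.499  -0.1368  0.05  ]] [ 0.53547031 -0.08549828  0.05      ] [np.float64(0.0877), np.float64(0.0896), np.float64(0.0876), np.float64(0.0901)]
[ 0.53586441 -0.08567518  0.05      ] [np.float64(0.0542), np.float64(0.0379), np.float64(0.0532), np.float64(0.0377)]
stand yaw 0.180134457885577
0.19842838383145678
endplate [[0.45185724 0.06708731 0.064     ]
 [0.55604439 0.08740234 0.064     ]] [0.50395081 0.07724482 0.064     ] 0.10614924343962905 0.19256970502725662
mark [[0.43696763 0.10774408 0.012     ]
 [0.55443344 0.13018068 0.012     ]] [0.49570054 0.11896238 0.012     ] 0.11958937138920483
block [[0.50536452 0.07237445 0.064     ]
 [0.51674986 0.07270027 0.064     ]]
[np.float64(0.1658), np.float64(0.2083)]
[np.float64(0.1658), np.float64(0.2083)]
plug [[ 0.57613343 -0.28375205  0.018     ]
 [ 0.60321249 -0.28720721  0.018     ]
 [ 0.57262626 -0.326738    0.018     ]] [ 0.58791937 -0.30697261  0.018     ] 0.02729860032206764 0.043128791602832964
-0.08140846255383503
[0.51550841 0.02736602 0.38280989]
```

```bash
python3 - <<'E'
from h import *
plan([0.584,-0.19,0.22],-0.1)
E
```

```text
t 3.85 tcp [ 0.5015 -0.0494  0.2402] open 1.0 F [ 0.26  0.27 -0.25] q [-0.3  -0.1   1.98  0.    1.27 -0.14]
jaw yaw -0.1584 xaxis [-4.e-04  5.e-04 -1.e+00]
turn about tool x: -0.0584
shift cm after turn: [ 2.01  9.61 13.16]
shift cm now: [ 2.01 10.36 12.58]
```

arm_command([
  [[0.4,2.1,2.5,0],[0.4,2.1,2.5,0],[0.4,2.1,2.5,0],[0.4,2.1,2.5,0],[0.4,2.0,2.5,0],[0,0,0,0],[0,0,0,0]],
])

```text
time: 4.72
eef_pos: [0.5846, -0.1883, 0.2203]
tcp_rot: [0.538, 0.459, -0.538, 0.459]
contact_force: [0.1, 0.3, -1.0]
opening: 1.002
```

```bash
python3 - <<'E'
from h import *
K,W=T_of("wrist"); im=optics.read_camera("wrist"); cv2.imwrite("pics/w2.png",im); np.save("w2.npy",W)
for n,z in {"insert_center":.0275,"insert":0}.items():
    for r in optics.place_of("wrist",n)[:2]:
        print(n,round(r["conf"],2),np.round(r["at"],1),np.round(at_z(r["at"],z,K,W),4))
plan([0.575,-0.25,0.24],-0.16)
c=im[140:300,230:390]; cv2.imwrite("pics/c6.png",cv2.resize(c,None,fx=3.7,fy=3.7,interpolation=cv2.INTER_CUBIC))
E
```

```text
insert_center 0.66 [274.7 301.6] [ 0.5893 -0.3114  0.0275]
insert 0.61 [260.3 299.1] [ 0.5883 -0.3052  0.    ]
insert 0.29 [146.5 421.4] [ 0.756  -0.1757  0.    ]
t 4.88 tcp [ 0.5846 -0.1887  0.2207] open 1.0 F [-0.25  0.1   0.28] q [-0.48  0.16  1.74  0.    1.24 -0.32]
jaw yaw -0.1573 xaxis [ 2.e-04  1.e-04 -1.e+00]
turn about tool x: 0.0027
shift cm after turn: [-1.93  0.03  6.21]
shift cm now: [-1.93  0.02  6.21]
```

View pics/w2.png

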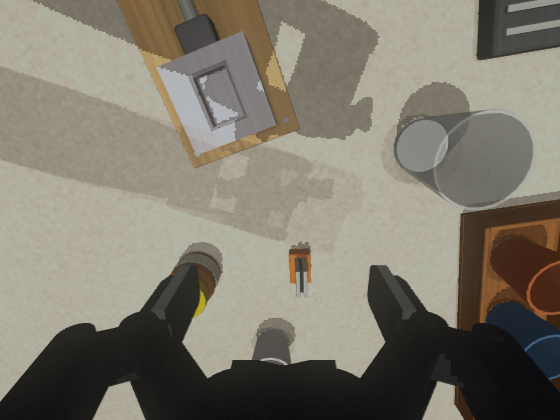

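View pics/c6.png

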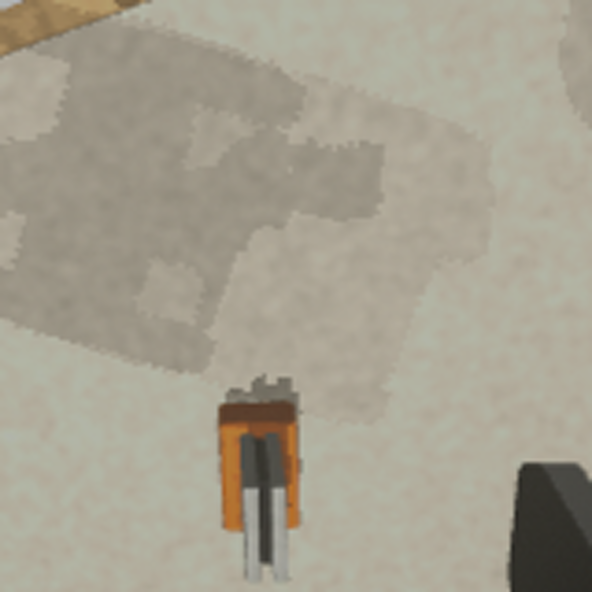

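```bash
python3 - <<'E'
from h import *
K,_=T_of("wrist"); W=np.load("w2.npy")
def P(l,f,ox,oy,z): return np.array([at_z([y/f+oy,x/f+ox],z,K,W) for x,y in l])
for l,z in (([(220,423),(297,423),(299,526),(223,528)],.018),([(243,487),(289,487),(290,580),(247,580)],.055)):
    c=P(l,3.7,230,140,z); d=c[0]+c[1]-c[2]-c[3]; print(c.mean(0).round(4),np.arctan2(-d[0],d[1]).round(3),[np.linalg.norm(c[i]-c[i-1]).round(4) for i in range(4)])
K,W=T_of("top"); print("jar",at_z([257.5,394.5],.07,K,W),"cup",at_z([228.2,440],.06,K,W),"drink",at_z([152,346],.06,K,W))
plan([0.588,-0.306,0.06],-0.13)
E
```

```text
[ 0.5885 -0.3078  0.018 ] -0.118 [np.float64(0.0424), np.float64(0.027), np.float64(0.0415), np.float64(0.0276)]
[ 0.5889 -0.308   0.055 ] -0.114 [np.float64(0.0348), np.float64(0.0147), np.float64(0.0348), np.float64(0.0142)]
jar [ 0.44643403 -0.29706802  0.07      ] cup [ 0.527445   -0.43017796  0.06      ] drink [ 0.74931278 -0.17291037  0.06      ]
t 4.88 tcp [ 0.5846 -0.1887  0.2207] open 1.0 F [-0.25  0.1   0.28] q [-0.48  0.16  1.74  0.    1.24 -0.32]
jaw yaw -0.1573 xaxis [ 2.e-04  1.e-04 -1.e+00]
turn about tool x: -0.0273
shift cm after turn: [16.07  1.86 11.59]
shift cm now: [16.07  2.17 11.54]
```

arm_command([
  [[0,0,0,-0.041],[2,0.45,2.95,0],[3,0.45,2.95,0],[3,0.45,2.95,0],[3,0.45,2.95,0],[3,0,0,0],[2.5,0,0,0],[2,0,0,0],[0.8,0,0,0],[0.3,0,0,0],[0.1,0,0,0],[0,0,0,0]],
], grip=5)

```text
time: 6.38
eef_pos: [0.5893, -0.3097, 0.0243]
tcp_rot: [0.529, 0.469, -0.528, 0.47]
contact_force: [0.8, -0.2, 0.0]
opening: 0.585
```

```bash
python3 - <<'E'
from h import *
plan([0.5887,-0.308,0.022],-0.116)
im=optics.read_camera("wrist"); cv2.imwrite("pics/w3.png",im)
E
```

```text
t 6.38 tcp [ 0.5893 -0.3097  0.0243] open 0.585 F [ 0.77 -0.2   0.02] q [-0.64  0.49  1.71 -0.    0.93 -0.52]
jaw yaw -0.1179 xaxis [ 0.0013 -0.001  -1.    ]
turn about tool x: -0.0019
shift cm after turn: [ 0.23 -0.08 -0.17]
shift cm now: [ 0.23 -0.08 -0.17]
```

View pics/w3.png

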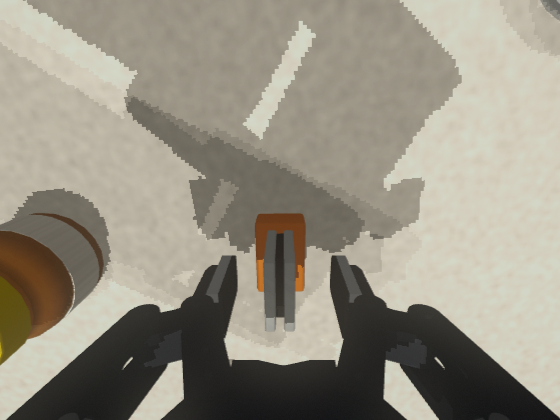

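arm_command([
  [[0.1,-0.1,-0.1,0],[0,0,0,0],[0,0,0,0],[0,0,0,0],[0,0,0,0],[0,0,0,0]],
], grip=0.4, grip_force=70)

```text
time: 7.18
eef_pos: [0.588, -0.3084, 0.0225]
tcp_rot: [0.529, 0.47, -0.529, 0.47]
contact_force: [-0.7, -0.7, 1.0]
opening: 0.154
```

```bash
python3 - <<'E'
from h import *
plan([0.535,-0.0855,0.12],0.19)
E
```

```text
t 7.17 tcp [ 0.588  -0.3084  0.0225] open 0.154 F [-0.69 -0.73  0.98] q [-0.64  0.49  1.72 -0.    0.93 -0.52]
jaw yaw -0.118 xaxis [ 2.e-04 -2.e-04 -1.e+00]
turn about tool x: -0.308
shift cm after turn: [ -9.75  -0.99 -22.89]
shift cm now: [ -9.75  -7.88 -21.51]
```

arm_command([
  [[-1,0,0,0],[-2.5,0,0,-0.077],[-3,0,0,-0.077],[-2.5,0,0,-0.077],[-1,0,0,-0.077],[0,-0.15,-2.9,0],[0,-0.15,-4,0],[0,-0.15,-4,0],[0,-0.15,-4,0],[0,-0.15,-4,0],[0,-0.15,-3,0],[0,-0.1,-1,0],[0,0,0,0],[0,0,0,0]],
])

```text
time: 8.93
eef_pos: [0.5352, -0.0863, 0.1226]
tcp_rot: [0.451, 0.545, -0.451, 0.545]
contact_force: [0.5, 0.4, -0.3]
opening: 0.154
```

```bash
python3 - <<'E'
from h import *
plan([0.5355,-0.0855,0.10],0.19)
K,W=T_of("wrist"); np.save("w4.npy",W)
im=optics.read_camera("wrist"); cv2.imwrite("pics/w4.png",im)
E
```

```text
t 8.93 tcp [ 0.5352 -0.0863  0.1226] open 0.154 F [ 0.54  0.36 -0.3 ] q [-0.35  0.11  1.99 -0.    1.04 -0.54]
jaw yaw 0.1891 xaxis [ 6.e-04 -6.e-04 -1.e+00]
turn about tool x: -0.0009
shift cm after turn: [ 2.26  0.04 -0.08]
shift cm now: [ 2.26  0.04 -0.08]
```

View pics/w4.png

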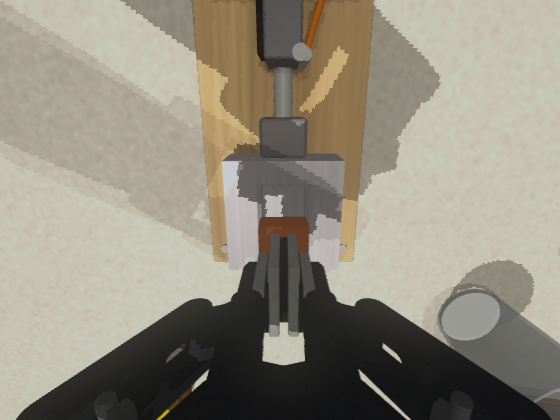

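```bash
python3 - <<'E'
from h import *
a=cv2.imread("pics/w4.png"); c=a[140:290,210:360]; cv2.imwrite("pics/c7.png",cv2.resize(c,None,fx=4,fy=4,interpolation=cv2.INTER_CUBIC))
E
```

```text
(no output)
```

View pics/c7.png

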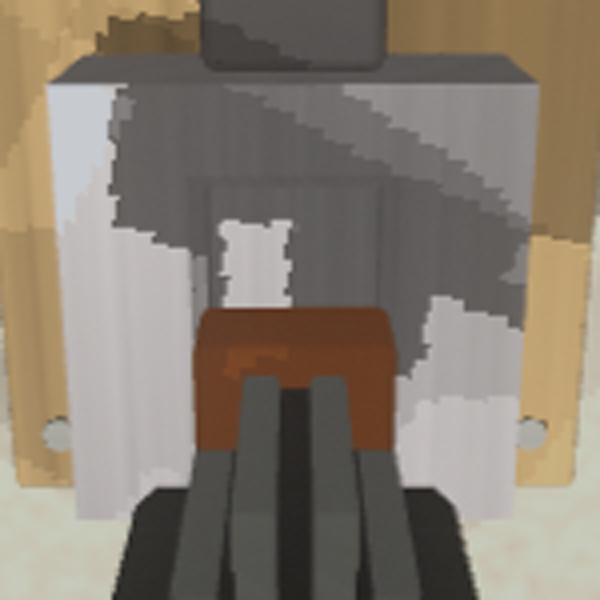

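```bash
python3 - <<'E'
from h import *
K,_=T_of("wrist"); W=np.load("w4.npy")
def P(l,z): return np.array([at_z([y/4+140,x/4+210],z,K,W) for x,y in l])
h=P([(48,84),(538,84),(516,518),(78,518)],.05); print(h.mean(0),[np.linalg.norm(h[i]-h[i-1]).round(4) for i in range(4)])
d=h[0]+h[1]-h[2]-h[3]; t=np.arctan2(-d[0],d[1]); print(t)
r=P([(190,178),(385,178)],.05)
b=P([(203,308),(389,308)],.1001); k=P([(193,345),(396,345)],.1181); s=P([(243,378),(346,378)],.155-.037)
t=.19; y=np.array([-np.sin(t),np.cos(t)]); x=np.array([np.cos(t),np.sin(t)])
for n,q in (("recess",r),("plugbot",b),("plugtop",k),("hubfront",h[:2]),("steelfoot",s)):
    v=(q[:,:2]-h.mean(0)[:2]); print(n,(v@x).round(4),(v@y).round(4))
E
```

```text
[ 0.53574403 -0.08539649  0.05      ] [np.float64(0.0894), np.float64(0.0892), np.float64(0.0894), np.float64(0.0902)]
0.19822792750654053
recess [-0.0196  0.0168] [0.0272 0.0271]
plugbot [-0.0138  0.0138] [0.0197 0.0196]
plugtop [-0.0138  0.0134] [0.021  0.0209]
hubfront [-0.045   0.0442] [0.0448 0.0447]
steelfoot [-0.0072  0.0067] [0.0161 0.0161]
```

arm_command([
  [[1,0,-0.2,-0.005],[1.2,0,0,0],[1.2,0,0,0],[1,0,0,0],[0.8,0,0,0],[0.6,0,0,0],[0.4,0,0,0],[0,0,0,0]],
])

```text
time: 9.98
eef_pos: [0.5344, -0.0833, 0.0602]
tcp_rot: [0.449, 0.546, -0.449, 0.546]
contact_force: [1.0, 0.1, -0.4]
opening: 0.151
```

arm_command([
  [[0.2,0,0,0],[0.2,0,0,0],[0.2,0,0,0],[0.1,0,0,0],[0.1,0,0,0],[0,0,0,0]],
])

```text
time: 10.72
eef_pos: [0.5347, -0.0834, 0.0545]
tcp_rot: [0.449, 0.547, -0.449, 0.546]
contact_force: [-4.7, 1.7, 11.7]
opening: 0.155
```

arm_command([
  [[0.1,0,0,0],[0.1,0,0,0],[0,0,0,0],[0,0,0,0]],
])

```text
time: 11.22
eef_pos: [0.5348, -0.0834, 0.0544]
tcp_rot: [0.448, 0.547, -0.449, 0.546]
contact_force: [-10.2, 2.3, 22.7]
opening: 0.151
```

```bash
python3 - <<'E'
from h import *
plan([0.5355,-0.0855,0.10],0.19)
K,W=T_of("wrist"); np.save("w5.npy",W)
im=optics.read_camera("wrist"); cv2.imwrite("pics/w5.png",im)
im=optics.read_camera("scene"); cv2.imwrite("pics/s5.png",cv2.resize(im[130:260,170:360],None,fx=4,fy=4,interpolation=cv2.INTER_CUBIC))
E
```

```text
t 11.22 tcp [ 0.5348 -0.0834  0.0544] open 0.151 F [-10.21   2.28  22.74] q [-0.34  0.21  2.02 -0.    0.91 -0.54]
jaw yaw 0.1956 xaxis [-2.1e-03  2.0e-04 -1.0e+00]
turn about tool x: 0.0056
shift cm after turn: [-4.56  0.02  0.21]
shift cm now: [-4.56  0.02  0.21]
```

View pics/w5.png

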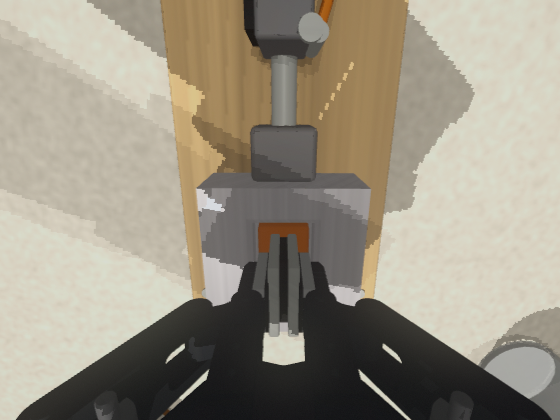

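View pics/s5.png

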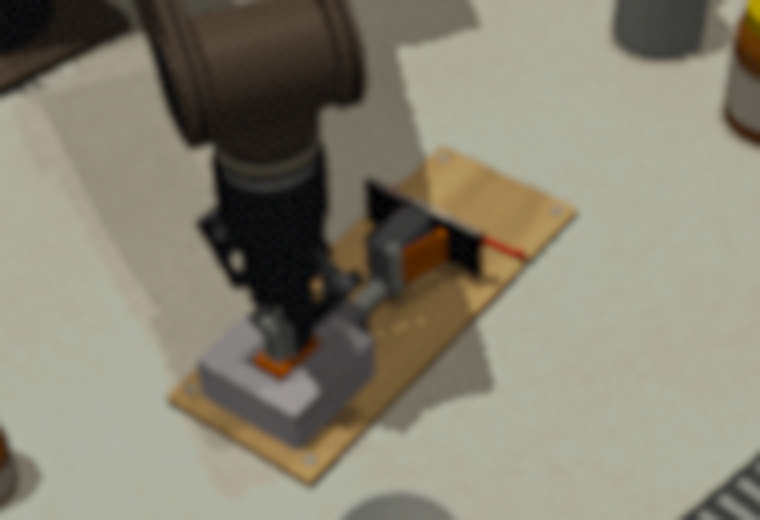

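arm_command([
  [[-0.2,0,0,0],[-0.2,0,0,0],[0,0,0,0],[0,0,0,0],[0,0,0,0]],
], grip=8)

```text
time: 11.95
eef_pos: [0.5343, -0.0833, 0.054]
tcp_rot: [0.449, 0.546, -0.449, 0.546]
contact_force: [-1.2, -0.2, -0.1]
opening: 0.933
```

```bash
python3 - <<'E'
from h import *
plan([0.5093,0.0501,0.11],0.192)
E
```

```text
t 11.95 tcp [ 0.5343 -0.0833  0.054 ] open 0.933 F [-1.18 -0.21 -0.07] q [-0.34  0.21  2.02 -0.    0.91 -0.54]
jaw yaw 0.195 xaxis [-5.e-04  2.e-04 -1.e+00]
turn about tool x: 0.003
shift cm after turn: [ -5.6    0.09 -13.57]
shift cm now: [ -5.6    0.13 -13.57]
```

arm_command([
  [[-1.5,0,0,0],[-2.5,0,0,0],[-1.6,0,0,0.003],[0,0,-3,0],[0,0.1,-4,0],[0,0,-4,0],[0,0,-2.6,0],[0,0,0,0],[0,0,0,0]],
])

```text
time: 13.08
eef_pos: [0.5099, 0.0499, 0.1108]
tcp_rot: [0.45, 0.545, -0.45, 0.546]
contact_force: [-0.7, 0.1, 0.7]
opening: 0.937
```

```bash
python3 - <<'E'
from h import *
plan([0.5093,0.0501,0.028],0.192)
K,W=T_of("wrist"); np.save("w6.npy",W)
im=optics.read_camera("wrist"); cv2.imwrite("pics/w6.png",im)
im=optics.read_camera("scene"); cv2.imwrite("pics/s6.png",cv2.resize(im[130:260,170:360],None,fx=4,fy=4,interpolation=cv2.INTER_CUBIC))
E
```

```text
t 13.07 tcp [0.5099 0.0499 0.1108] open 0.937 F [-0.69  0.15  0.74] q [-0.1   0.06  2.07 -0.    1.01 -0.29]
jaw yaw 0.192 xaxis [ 9.e-04 -5.e-04 -1.e+00]
turn about tool x: 0.0
shift cm after turn: [ 8.28 -0.06 -0.04]
shift cm now: [ 8.28 -0.06 -0.04]
```

View pics/w6.png

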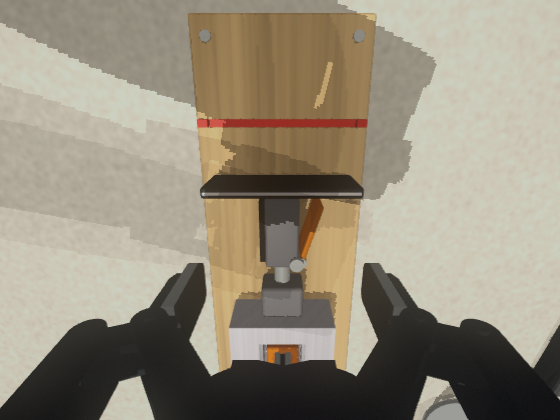

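View pics/s6.png

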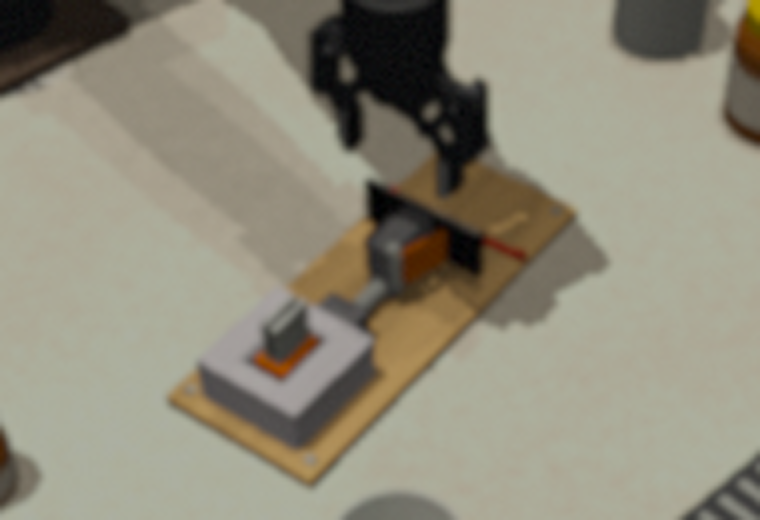

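```bash
python3 - <<'E'
from h import *
im=cv2.imread("pics/w6.png"); print(im[110:135,262].tolist()); print(im[172:202,240].tolist())
cv2.imwrite("pics/c8.png",cv2.resize(im[100:210,185:385],None,fx=4,fy=4,interpolation=cv2.INTER_CUBIC))
K,_=T_of("wrist"); W=np.load("w6.npy"); o=np.array([.5357,-.0854]); t=.192; y=np.array([-np.sin(t),np.cos(t)])
for n,c,r,z in (("mark",282,123,.012),("mark",282,123,.010),("tabs",282,123,.016),("plate",282,193.5,.064)):
    p=at_z([r,c],z,K,W); print(n,z,p.round(4),((p[:2]-o)@y).round(4))
E
```

```text
[[73, 112, 137], [74, 112, 137], [76, 113, 138], [75, 112, 138], [75, 112, 139], [75, 113, 139], [75, 112, 139], [75, 112, 138], [68, 101, 128], [45, 58, 145], [37, 46, 151], [36, 45, 150], [36, 45, 149], [36, 45, 150], [35, 45, 150], [35, 46, 150], [36, 48, 148], [51, 75, 116], [70, 104, 129], [76, 113, 140], [76, 113, 140], [77, 114, 140], [77, 113, 140], [76, 113, 140], [77, 112, 140]]
[[60, 90, 112], [60, 91, 112], [59, 89, 110], [28, 38, 47], [29, 38, 46], [28, 37, 45], [28, 37, 45], [28, 38, 46], [29, 39, 47], [28, 38, 46], [29, 39, 47], [27, 38, 46], [29, 38, 46], [25, 36, 44], [28, 38, 46], [28, 38, 46], [29, 38, 47], [30, 39, 47], [30, 39, 47], [34, 42, 49], [62, 69, 76], [97, 104, 113], [96, 103, 111], [76, 84, 92], [30, 40, 48], [31, 41, 50], [52, 75, 93], [108, 157, 187], [109, 158, 188], [109, 157, 187]]
mark 0.012 [0.4956 0.1196 0.012 ] 0.2088
mark 0.01 [0.4956 0.1195 0.01  ] 0.2088
tabs 0.016 [0.4956 0.1197 0.016 ] 0.209
plate 0.064 [0.5039 0.0774 0.064 ] 0.1659
```

View pics/c8.png

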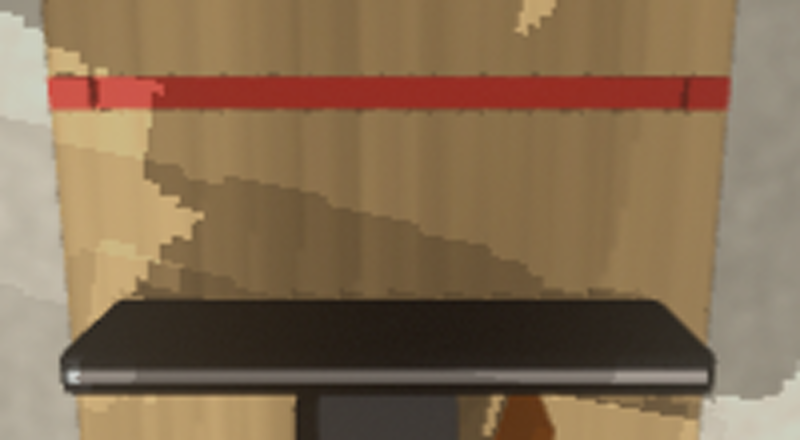

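arm_command([
  [[1.5,0,0,0],[2,-0.06,0,0],[2,0,0,0],[1.5,0,0,0],[0.8,0,0,0],[0.5,0,0,0],[0,0,0,0]],
])

```text
time: 14.05
eef_pos: [0.509, 0.0502, 0.0273]
tcp_rot: [0.45, 0.546, -0.45, 0.546]
contact_force: [-0.0, -0.1, -0.8]
opening: 0.938
```

arm_command([
  [[0,0,-0.5,0],[0,0,-0.5,0],[0,0,-0.5,0],[0,0,0,0]],
])

```text
time: 14.55
eef_pos: [0.5063, 0.0649, 0.0278]
tcp_rot: [0.45, 0.545, -0.45, 0.546]
contact_force: [-1.1, -3.4, 1.3]
opening: 0.935
```

```bash
python3 - <<'E'
from h import *
p,M,s=tool(); plan(p,0.192); print("stand y of tcp",(p[:2]-[.5357,-.0854])@[-np.sin(.192),np.cos(.192)])
K,W=T_of("wrist"); np.save("w7.npy",W)
im=optics.read_camera("wrist"); cv2.imwrite("pics/w7.png",im)
E
```

```text
t 14.55 tcp [0.5063 0.0649 0.0278] open 0.935 F [-1.13 -3.37  1.34] q [-0.07  0.2   2.1  -0.    0.84 -0.26]
jaw yaw 0.1926 xaxis [ 9.e-04 -8.e-04 -1.e+00]
turn about tool x: 0.0006
shift cm after turn: [0. 0. 0.]
shift cm now: [0. 0. 0.]
stand y of tcp 0.15314288580745422
```

View pics/w7.png

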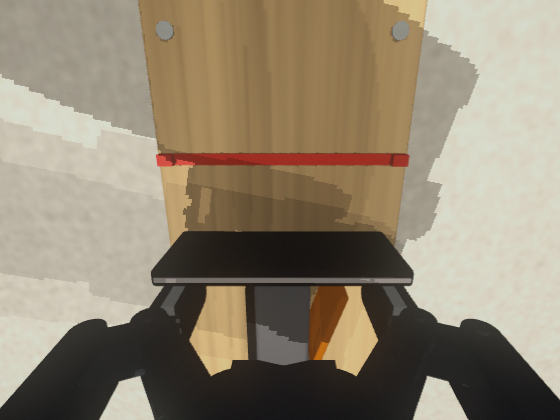

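```bash
cat >> h.py <<'E'
def sy(p,o=np.array([.5357,-.0854]),t=.192): return round(float((np.array(p)[:2]-o)@[-np.sin(t),np.cos(t)]),4)
def meas(fn,col=None):
    """white line & mark stand-y from wrist picture now"""
    p,M,s=tool(); K,W=T_of("wrist"); im=optics.read_camera("wrist"); cv2.imwrite(fn,im)
    b=im.astype(int)
    red=(b[...,2]>2*b[...,1])&(b[...,2]>90)&(b[...,1]<75)
    red[:, :230]=0; red[:,345:]=0
    rr=np.argwhere(red); mr=rr.mean(0) if len(rr) else None
    print("tcp sy",sy(p),"z",p[2].round(4),"F",np.round(s["contact_force"],2),"open",round(s["opening"],3),"t",round(s["time"],2))
    if mr is not None: print("mark row",mr.round(1),len(rr),"sy",sy(at_z(mr,.012,K,W)))
    return im,K,W
E
python3 - <<'E'
from h import *
im,K,W=meas("pics/w7b.png")
for c in (220,265,300,350): print(c,[int(v) for v in im[225:292,c].sum(1)])
for r in (278,280,282): print(r,sy(at_z([r,283],.064,K,W)))
E
```

```text
tcp sy 0.153 z 0.0278 F [-0.66 -2.97  1.86] open 0.94 t 14.6
mark row [158.5 287. ] 1380 sy 0.2092
220 [283, 284, 282, 284, 285, 279, 172, 89, 86, 85, 84, 84, 86, 87, 85, 87, 82, 84, 85, 84, 77, 83, 82, 83, 75, 80, 87, 86, 83, 82, 82, 82, 77, 82, 84, 82, 87, 84, 86, 88, 89, 85, 90, 94, 90, 91, 91, 90, 95, 92, 95, 98, 159, 313, 332, 331, 332, 323, 97, 98, 150, 404, 481, 481, 482, 481, 481]
265 [229, 226, 229, 228, 228, 224, 137, 69, 69, 66, 65, 62, 66, 65, 68, 63, 64, 68, 67, 67, 68, 65, 64, 64, 65, 70, 65, 68, 61, 69, 62, 69, 63, 66, 68, 64, 70, 71, 71, 70, 67, 67, 73, 73, 71, 73, 72, 73, 80, 79, 79, 82, 143, 301, 331, 331, 331, 321, 79, 77, 86, 149, 179, 182, 181, 182, 182]
300 [223, 221, 222, 223, 222, 216, 132, 74, 63, 66, 63, 64, 70, 65, 56, 68, 65, 62, 59, 67, 55, 61, 63, 62, 67, 60, 65, 59, 62, 62, 63, 62, 59, 64, 61, 64, 57, 61, 60, 65, 60, 64, 62, 68, 62, 63, 66, 69, 66, 70, 72, 74, 143, 299, 328, 329, 329, 320, 126, 77, 74, 145, 175, 177, 178, 180, 180]
350 [240, 241, 238, 240, 238, 235, 150, 79, 87, 82, 78, 78, 85, 78, 84, 79, 79, 81, 81, 83, 77, 81, 80, 78, 79, 81, 82, 80, 82, 78, 79, 77, 78, 77, 81, 81, 77, 80, 79, 79, 78, 82, 86, 85, 86, 85, 86, 87, 86, 86, 90, 90, 152, 301, 332, 331, 330, 324, 140, 95, 154, 427, 511, 514, 513, 514, 511]
278 0.1683
280 0.1674
282 0.1665
```

arm_command([
  [[0,0,-0.5,0],[0,0,-0.5,0],[0,0,-0.5,0],[0,0,-0.5,0],[0,0,-0.5,0],[0,0,-0.5,0],[0,0,-0.5,0],[0,0,-0.4,0],[0,0,-0.2,0],[0,0,0,0],[0,0,0,0]],
])

```text
time: 16.02
eef_pos: [0.4987, 0.1043, 0.0277]
tcp_rot: [0.45, 0.545, -0.45, 0.546]
contact_force: [0.5, -5.6, 2.2]
opening: 0.936
```

```bash
python3 - <<'E'
from h import *
im,K,W=meas("pics/w8.png")
for c in (220,283,350):
    v=im[265:298,c].sum(1).astype(int); r=265+np.argmax(np.convolve(v,np.ones(6),'valid'))+2.5; print(c,v.tolist())
for r in (278,280,282): print(r,sy(at_z([r,283],.064,K,W)))
E
```

```text
tcp sy 0.1933 z 0.0277 F [ 0.47 -5.57  2.24] open 0.936 t 16.02
mark row [226.5 287. ] 920 sy 0.2104
220 [91, 89, 89, 88, 86, 93, 88, 97, 97, 96, 98, 99, 121, 304, 332, 332, 333, 326, 146, 103, 149, 388, 466, 461, 458, 458, 458, 455, 455, 455, 456, 461, 473]
283 [64, 64, 65, 65, 69, 70, 68, 67, 65, 71, 68, 75, 104, 299, 325, 328, 328, 321, 126, 75, 74, 119, 173, 178, 179, 179, 181, 183, 181, 182, 181, 180, 184]
350 [77, 80, 88, 78, 82, 88, 87, 85, 86, 91, 85, 88, 121, 304, 331, 329, 330, 326, 139, 94, 121, 304, 476, 489, 497, 502, 502, 503, 503, 506, 509, 509, 509]
278 0.2087
280 0.2077
282 0.2068
```

View pics/w8.png

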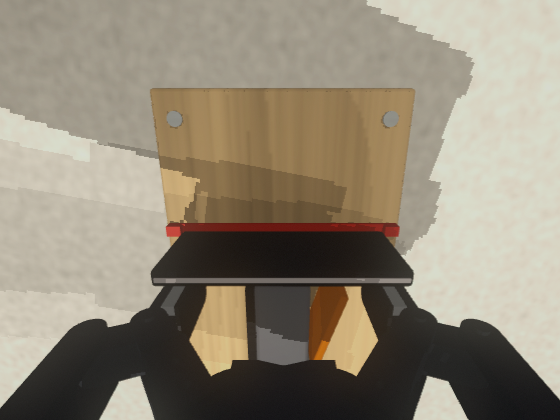

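arm_command([
  [[0,0,-0.1,0],[0,0,0,0],[0,0,0,0],[0,0,0,0]],
])

```text
time: 16.58
eef_pos: [0.4985, 0.1051, 0.0277]
tcp_rot: [0.449, 0.545, -0.45, 0.546]
contact_force: [-0.8, -5.6, 2.9]
opening: 0.939
```

```bash
python3 - <<'E'
from h import *
im,K,W=meas("pics/w9.png")
for r in (279,280,281): print(r,sy(at_z([r,283],.064,K,W)))
b=im.astype(int); red=(b[...,2]>2*b[...,1])&(b[...,2]>90)&(b[...,1]<90)
for c in (170,173,177,388,392,396):
    q=np.where(red[180:260,c])[0]+180; print(c,q.min(),q.max(), [sy(at_z([q.min()-.5,c],.016,K,W)),sy(at_z([q.max()+.5,c],.016,K,W))])
v=im[270:290,283].sum(1).astype(int); print(v.tolist())
E
```

```text
tcp sy 0.1941 z 0.0277 F [-0.77 -5.57  2.89] open 0.939 t 16.57
mark row [227. 287.] 805 sy 0.2109
279 0.209
280 0.2085
281 0.2081
170 225 237 [0.214, 0.2061]
173 225 237 [0.214, 0.2061]
177 225 237 [0.214, 0.2061]
388 225 237 [0.214, 0.2061]
392 225 237 [0.214, 0.2061]
396 226 237 [0.2134, 0.2061]
[64, 64, 72, 73, 73, 70, 72, 104, 297, 329, 328, 327, 322, 129, 76, 77, 120, 172, 178, 182]
```

arm_command([
  [[0,0,0,0],[0,0,0,0],[0,0,0,0],[0,0,0,0],[0,0,0,0],[0,0,0,0]],
], grip=1.0, grip_force=50)

```text
time: 17.38
eef_pos: [0.4975, 0.1048, 0.0299]
tcp_rot: [0.447, 0.547, -0.451, 0.546]
contact_force: [-10.8, -8.1, 18.7]
opening: 0.358
```

```bash
python3 - <<'E'
from h import *
im,K,W=meas("pics/w10.png"); s=sensors.get_state(); print(s["opening"]*85, s["wrist_torque"])
for r in (279,280,281): print(r,sy(at_z([r,283],.064,K,W)))
v=im[265:295,283].sum(1).astype(int); print(v.tolist())
im=optics.read_camera("scene"); cv2.imwrite("pics/s10.png",cv2.resize(im[130:260,170:360],None,fx=4,fy=4,interpolation=cv2.INTER_CUBIC))
E
```

```text
tcp sy 0.194 z 0.0299 F [-10.76  -8.1   18.75] open 0.358 t 17.38
mark row [225.9 288.6] 776 sy 0.2107
30.295074313315823 [-1.28449858  1.59233197 -0.0223334 ]
279 0.2076
280 0.2071
281 0.2066
[47, 55, 54, 55, 52, 60, 57, 59, 58, 85, 243, 319, 327, 326, 320, 188, 58, 55, 107, 165, 171, 173, 172, 173, 174, 174, 173, 174, 171, 177]
```

View pics/w10.png

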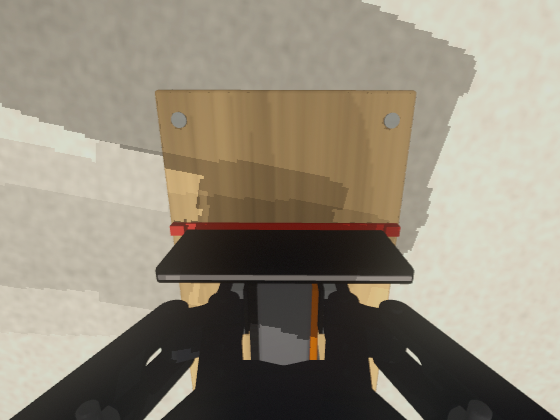

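View pics/s10.png

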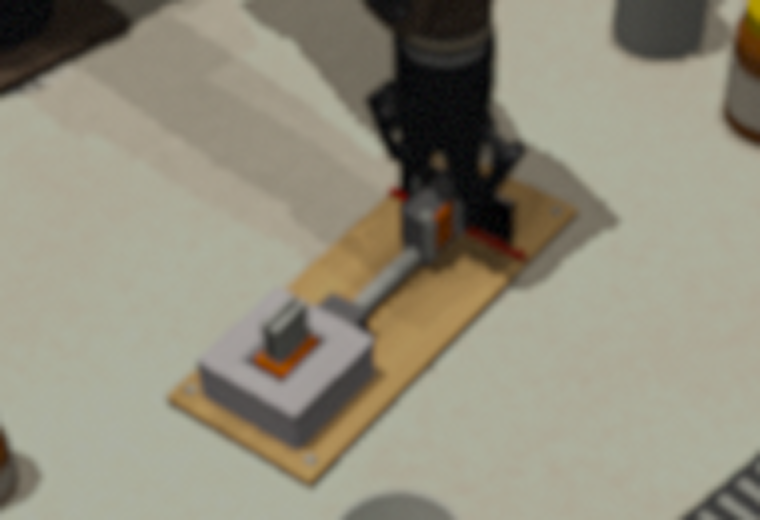

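arm_command([
  [[-0.1,0,0,0],[0,0,0,0],[0,0,0,0],[0,0,0,0],[0,0,0,0],[0,0,0,0]],
])

```text
time: 18.23
eef_pos: [0.4974, 0.1048, 0.03]
tcp_rot: [0.448, 0.546, -0.451, 0.546]
contact_force: [-7.8, -7.4, 14.5]
opening: 0.358
```

```bash
python3 - <<'E'
from h import *
im,K,W=meas("pics/w11.png"); s=sensors.get_state(); print(s["opening"]*85, np.abs(s["dq"]).max())
for c in (200,283,370):
    v=im[265:295,c].sum(1).astype(float); v[15:]=np.where(np.arange(15,30)>19,0,v[15:]); v=np.where(v>150,v,0); v[19:]=0
    r=265+(v*np.arange(30)).sum()/v.sum(); print(c,round(r,1),sy(at_z([r,c],.064,K,W)))
b=im.astype(int); red=(b[...,2]>2*b[...,1])&(b[...,2]>90)&(b[...,1]<90)
for c in (177,392):
    q=np.where(red[180:260,c])[0]+180; print(c,q.min(),q.max(), sy(at_z([q.max()+.5,c],.016,K,W))+.003)
cv2.imwrite("pics/c11.png",cv2.resize(im[210:380,180:390],None,fx=3.5,fy=3.5,interpolation=cv2.INTER_CUBIC))
E
```

```text
tcp sy 0.194 z 0.03 F [-7.85 -7.43 14.46] open 0.358 t 18.23
mark row [225.8 288.9] 766 sy 0.2106
30.469854356523687 0.0019343345520052612
200 277.9 0.208
283 277.4 0.2083
370 278.2 0.2081
177 223 234 0.2097
392 224 235 0.2095
```

View pics/c11.png

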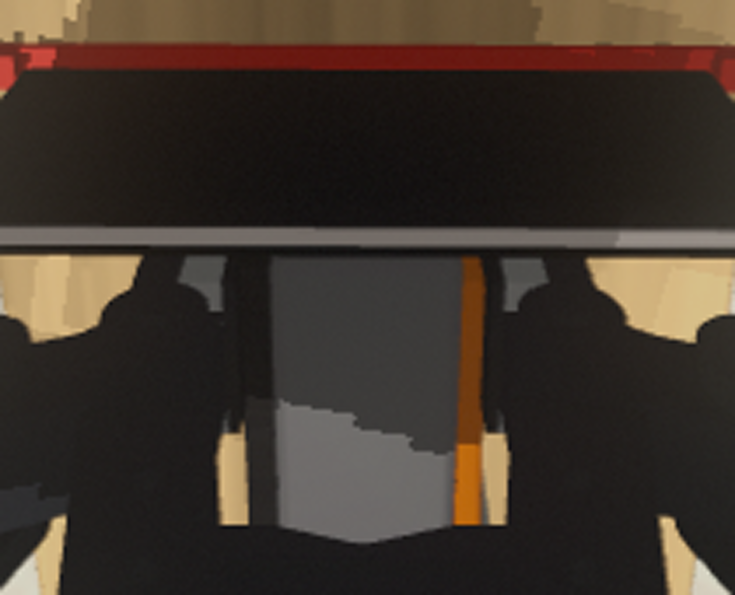

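```bash
python3 -c "
from plant import ctrl
print(ctrl.sign_off())"
```

```text
the job is handed in; nothing more can be done
None
```

The job is done and handed in at about 18 s of the 48 s. The gripper is still holding the leg at the mark, with the lever squeezed shut.

- **Menu clip:** I pushed it into the recess with about 22 N. The arm stopped at the expected seated height (tool point 0.0544 m, expected 0.0545 m). After release, the scene picture shows it flush and upright.
- **Leg:** I pulled it out with the open fingers behind the end plate. The plate stood within about 1 mm of the red mark, with the lever still open, for about 0.5 s before I closed the fingers.
- **Lever:** I squeezed it shut with a 50 N grip setting. In the last picture it lies flat against the block. The fingers read 30.4 mm apart against the nominal 32 mm; that fits, because the 14 mm clip also read about 1 mm small.
- **Last checks:** The plate is about 1.4 mm hubward of the mark (limit 6 mm), and the arm is at rest. A small side load (about 8 N in x) and an upward load (about 14 N) remain on the gripper.
- **Not measured directly:** I had no separate reading of the force on lever and pad, only the grip setting. I never approached the other things on the counter, and the mark still measured where it was. I did not re-measure the jars, cups and jug at the end.

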